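# Stop the stirrer and point out the open flask

## Robot

A 6-joint arm with a two-finger parallel gripper is mounted at the origin on the work surface. World frame = base frame: x ahead of the robot, y to its left, z up, the work surface at z = 0. Lengths are in m, angles in degrees, forces in N, time in s.
With the tool pointing down it reaches from about 0.325 to 0.875 m from the base axis. Payload 4.4 kg.
Tool frame: the origin (TCP) lies between the finger pads; the fingertips stand 17 mm ahead of it and the grasp point (between the pads) lies 2 mm behind it; z points along the fingers, y is the line along which they close (so a half turn about z gives the same grasp; the last joint's range is limited). The gripper opens to 85 mm and grips with 20 to 120 N. Pads are 22 mm wide; open, the fingers measure 114 mm over their backs; the gripper's body (76 mm by 85 mm) begins 54 mm behind the grasp point. The pads swing forward as they close: fully open they stand 13 mm farther back than shut.
Start: joints at [65.231, 11.837, 88.321, -0, 79.842, -8.623], TCP at [0.16, 0.552, 0.248] pointing down, gripper open.
Joint ranges: [-156.59, 156.59], [-49.26, 127.26], [12.9, 141.05], [-63.56, 243.56], [4.71, 150.69], [-161.64, 161.64]. Speed limits (degrees/s): [159.86, 159.86, 180, 180, 180, 180].

## Interface

Orientations are given as [roll, pitch, yaw] about the fixed x, y, z axes, in that order (R = Rz(yaw) Ry(pitch) Rx(roll)).
In Python, from rig import bot gives the robot as it stands.
- The arm moves only by the tool send_rows, never from a script. Its argument "moves" is a list of rows, each a list of 7 numbers: the shift along the tool's x, y, z scaled (see below), then the turn, a rotation vector about the tool's x, y, z scaled (see below), then the gripper's target within -1 to 1 (fully open at 1, half-way at 0, shut at -1). In form: [[tx, ty, tz, ax, ay, az, hand], ...]. A call has 1 to 8 rows; each row shifts and turns the commanded pose from where the row before left it, along the tool's axes as they then stand; what a row does not reach is not made up. The controller multiplies each number of a shift by 0.06 m and each number of a turn by 4 degrees. A row lasts 1/8 s, in which the tool goes at most 62.5 mm and 10.7 degrees, less where a joint would pass 70% of its speed; a pose out of reach is approached as far as the arm can. A call with a number of a shift or a turn outside -1 to 1 is refused whole. A call with a gripper value outside its range is refused whole. The fingers move at their own pace and stop on an object; "newtons" is the grip in N (left out, the last holds). Time passes only in rows, so rows that do not move let the fingers close. It gives the time, the measured TCP pose, the force, the opening and the grip force at its end, in the units of the state.
- bot.sense(): the state, without advancing time (a new reading comes with each control period).
- bot.capture(name): name is "side" or "top" or "wrist"; returns the picture (420x560x3 uint8, red, green, blue); there is no depth.
- bot.camera_model(name): a dict with "fx", "fy", "cx", "cy" (pixels), "origin" and "rotation" of the camera in the world; the wrist camera has in their place "tool_from_camera" (4x4, takes a point from camera to tool coordinates, whose origin is the TCP and whose axes are the flange's). Camera axes: x right, y up, looking along -z (the intrinsics and any distortion apply to the point x, -y, -z); pixel columns grow to the right and rows downward; lengths in m; the calibration is good to about 2 mm. The wrist camera is an equidistant fisheye: a pixel r from the principal point sees the ray r / f radians off the axis. A picture is of the moment at which its call begins: read the wrist's pose just before it. camera_model takes no time and is no camera call.
- bot.close_job(): hands the job in; it is judged then, once.
Trained networks look in the newest picture that a camera, given by its name, has taken for a name from the list of things; names that differ only in an ending like _2 or _b are one class to them, and where a whole thing is asked for, a point or a joint stands for the part that bears it (a point fixed in the world has none). Each returns a list of dicts, best first, with "p" (0 to 1); they miss things now and then, are a little off and sometimes report something else, mostly with a low value. They report only what shows in the picture. A call takes as long as a camera call. They do not tell look-alikes from the thing itself.
- bot.boxes_of(camera, name): "box" ([left, top, width, height] in pixels, round what is visible of it).
The state is a dict: "clock": time; "qpos": joint angles; "joint_vel": joint speeds; "tau": joint torques, N m; "position": TCP position; "orientation": TCP orientation; "contact_force": force on the tool from outside, world axes, zero at the start; "torque": the same for the moment, N m; "finger_gap": finger opening in m; "finger_force": force on a finger pad.
Only numpy, scipy, OpenCV 4.12 (cv2) and the standard library are available. Lean on these libraries where they do the work, as an engineer would, in place of code of your own. Each camera call takes 0.05 s, during which the arm holds its last target. There are 200 camera calls.

## Task

Stop the stirrer by pressing its round button right down and letting it come back up. Then show the colleague which flask has lost its stopper: point at it from straight above, keeping the fingertips one to three centimetres over the middle of its open mouth for a good two seconds without touching it, and then raise the hand at least 15 cm above its mouth. Pick nothing up, point at no other flask, and do not touch the flasks or disturb the speed knob, the stopper left lying, the beaker or the bottle.

Things in the scene. Friction and masses are not known exactly. Their poses are not given: they have to be found in the camera images.
- stirrer: white four-place magnetic stirrer, fixed to the bench: a low box 240 (x) x 440 (y) x 60 mm high. Origin: centre of its underside, on the bench. Its x axis points away from the robot, across the box; y runs along the box; z up. The four flasks stand on its top in a row along y, centred near x +55 mm, about 105 mm apart; the control strip with button and knob is on its top along the near edge, x -82 mm
- stop_button (a joint): the stop button's travel in m: 0 is up, 0.006 is right down. A spring returns it; right down takes about 4 N
- stop_button_top (a point): centre of the top face of the stop button: a round grey push button 30 mm across in a black housing, at the +y end (the robot's left) of the control strip, at x -82, y +130 mm on the stirrer. Pressed straight down
- speed_knob_mark (a point): point near the edge of the speed knob, 15 mm from the knob's axis, which shows whether it has been turned. The knob is black, 36 mm across, at the -y end of the control strip (x -82, y -130 mm on the stirrer). Leave alone
- flask_open_top (a point): centre of the open mouth of the flask without a stopper, level with its rim, 120 mm above the flask's base (180 mm above the bench); the rim is 40 mm across outside; z is along the flask's axis, up
- flask_open: the flask whose stopper is off: conical brown glass flask, 72 mm wide at the base, neck 34 mm, 120 mm high, loose; it may stand in any of the four places. Origin: centre of its underside, 60 mm above the bench; z up
- stray_stopper_center (a point): centre of the stopper left lying: black mushroom-shaped stopper, 38 mm across, 40 mm high, standing head down on the control strip between button and knob. Loose; leave alone
- beaker: white beaker 70 mm across, 90 mm high, on the bench at the robot's left of the stirrer, loose. Origin: centre of its underside. Leave alone
- reagent_bottle: white bottle with a black cap, 60 mm across, 150 mm high, on the bench at the robot's right of the stirrer, loose. Origin: centre of its underside. Leave alone
- flask_a: one of three stoppered flasks: the same conical brown glass flask, but a black stopper 38 mm across stands 20 mm above its rim. Loose. Origin: centre of its underside, 60 mm above the bench; z up. Leave alone
- flask_a_top (a point): centre of the top of that flask's stopper, 140 mm above the flask's base (200 mm above the bench); z up
- flask_b: one of three stoppered flasks: the same conical brown glass flask, but a black stopper 38 mm across stands 20 mm above its rim. Loose. Origin: centre of its underside, 60 mm above the bench; z up. Leave alone
- flask_b_top (a point): centre of the top of that flask's stopper, 140 mm above the flask's base (200 mm above the bench); z up
- flask_c: one of three stoppered flasks: the same conical brown glass flask, but a black stopper 38 mm across stands 20 mm above its rim. Loose. Origin: centre of its underside, 60 mm above the bench; z up. Leave alone
- flask_c_top (a point): centre of the top of that flask's stopper, 140 mm above the flask's base (200 mm above the bench); z up
Mind the look-alikes: they are no part of the job. Leave any turquoise look-alike of the flask_open alone.

How it is judged:
By the outcome, as a careful person would: the job done as asked, in the order asked, and still so for the second after the job is handed in, with the robot touching nothing.
It also fails if it takes over 45 s, if anything falls off the work surface, if the arm or the gripper's body presses on something with over 40 N, if the wrist force passes 120 N, or if a joint passes its speed limit or range.

## Working session

There is one attempt and no reset: what is moved stays moved. The work goes in short steps, Python scripts to look and compute and a tool call to move; the robot and the scene stay as the last step left them, time stands still between calls to the robot, and variables do not carry over. Pictures are saved under pics/ and viewed, at most 10 in all, crops included, and the job is handed in when it is done.

Besides the shell and the picture viewer there is one more tool, called after "Emit:" as name([rows], argument=value, ...), one row to a line, values as JSON. send_rows: Moves the arm, as the interface text tells. Its arguments: {"type":"object","properties":{"moves":{"type":"array","items":{"type":"array","items":{"type":"number"}}},"newtons":{"type":"number"}},"required":["moves"]}

```bash
mkdir -p pics; ls
python3 - <<'E'
from rig import bot
import cv2,numpy as np
s=bot.sense();print(s)
ims=[]
for c in("top","side"):
    im=bot.capture(c);cv2.imwrite(f"pics/{c}0.png",im[:,:,::-1])
    m=bot.camera_model(c);print(c,m)
    for n in("stirrer","stop_button_top","speed_knob_mark","flask_open","flask_a","stray_stopper_center","beaker","reagent_bottle"):
        print(n,[(np.round(b["box"]).tolist(),round(b["p"],2)) for b in bot.boxes_of(c,n)])
E
```

```text
pics
{'clock': 0.0, 'qpos': array([ 6.52302060e+01,  1.18855723e+01,  8.84084458e+01,  7.68164063e-04,
        7.98429648e+01, -8.62250242e+00]), 'joint_vel': array([-0.0036277 ,  0.00398074, -0.0229515 , -0.04574724,  0.05451635,
       -0.16553283]), 'tau': array([ 9.74147201e-05, -3.83036578e+01, -2.91596621e+01, -1.19273868e-04,
        1.02592312e-02,  6.56535860e-06]), 'position': array([0.15959435, 0.55162296, 0.24708245]), 'orientation': array([-1.79864679e+02, -2.12842206e-02,  1.63852547e+02]), 'contact_force': array([-0.30535078, -0.95945349, -0.02899582]), 'torque': array([-0.04125546,  0.01064176, -0.02823476]), 'finger_force': 0.0, 'finger_gap': 0.08546760610611534}
top {'fx': 466.94623777287234, 'fy': 466.94623777287234, 'cx': 280.909388882549, 'cy': 209.7694468293425, 'origin': array([0.52799447, 0.01033487, 1.27313868]), 'rotation': array([  4.47501695,  -0.63796552, -90.00503029])}
stirrer [([189.0, 179.0, 180.0, 118.0], 0.85)]
stop_button_top [([226.0, 272.0, 15.0, 10.0], 0.57)]
speed_knob_mark [([328.0, 256.0, 14.0, 8.0], 0.51)]
flask_open [([139.0, 213.0, 31.0, 2
[... 710 characters left out ...]
7.0, 145.0, 168.0], 0.67)]
stop_button_top [([319.0, 267.0, 9.0, 14.0], 0.58)]
speed_knob_mark [([341.0, 180.0, 14.0, 21.0], 0.69)]
flask_open [([244.0, 237.0, 33.0, 44.0], 0.74), ([315.0, 268.0, 13.0, 13.0], 0.7), ([256.0, 318.0, 32.0, 50.0], 0.69), ([173.0, 213.0, 33.0, 46.0], 0.63), ([210.0, 305.0, 32.0, 51.0], 0.56)]
flask_a [([294.0, 133.0, 21.0, 51.0], 0.96), ([274.0, 164.0, 30.0, 54.0], 0.93), ([264.0, 194.0, 24.0, 52.0], 0.83)]
stray_stopper_center [([276.0, 161.0, 27.0, 52.0], 0.74), ([330.0, 209.0, 11.0, 20.0], 0.66), ([263.0, 193.0, 28.0, 53.0], 0.42)]
beaker [([185.0, 358.0, 38.0, 49.0], 0.75), ([263.0, 192.0, 29.0, 54.0], 0.71)]
reagent_bottle [([367.0, 98.0, 25.0, 48.0], 0.83)]
```

View pics/top0.png

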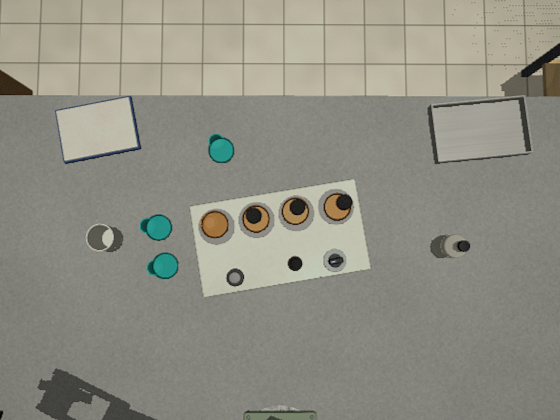

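View pics/side0.png

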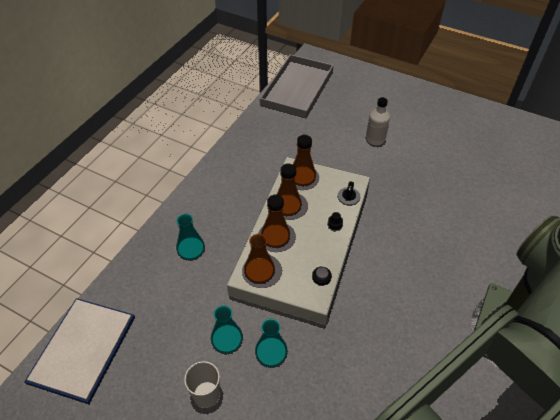

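The top view shows the stirrer with the open flask at the +y end, about (215,225), its orange inside showing and no stopper. The button is at (235,277), the stray stopper at (295,263) and the knob at (335,260). The side view agrees: the open mouth is near (258,238) and the button at (322,275). The turquoise flasks are look-alikes.

```bash
cat > h.py <<'E'
from rig import bot
import numpy as np, cv2
from scipy.spatial.transform import Rotation as R
def ray(c,u,v):
    m=bot.camera_model(c); r=R.from_euler("xyz",m["rotation"],degrees=True)
    return np.array(m["origin"]),r.apply([(u-m["cx"])/m["fx"],-(v-m["cy"])/m["fy"],-1])
def at(c,u,v,z):
    o,d=ray(c,u,v); return o+d*(z-o[2])/d[2]
def proj(c,p):
    m=bot.camera_model(c); r=R.from_euler("xyz",m["rotation"],degrees=True)
    q=r.inv().apply(np.array(p)-m["origin"]); return m["cx"]+m["fx"]*q[0]/-q[2], m["cy"]-m["fy"]*q[1]/-q[2]
def tri(a,b):
    A=[];B=[]
    for c,u,v in(a,b):
        o,d=ray(c,u,v);d/=np.linalg.norm(d);P=np.eye(3)-np.outer(d,d);A.append(P);B.append(P@o)
    return np.linalg.lstsq(np.vstack(A),np.hstack(B),rcond=None)[0]
E
python3 - <<'E'
from h import *
print("button tri",tri(("top",235,276.5),("side",322,274)),at("top",235,276.5,.075),at("side",322,274,.075))
cs=[at("top",u,v,.06) for u,v in((190,206),(355,180),(370,268),(205,297))]
print("corners",np.round(cs,3)); c=np.mean(cs,0)
ey=(cs[0]-cs[1]+cs[3]-cs[2]);yaw=np.arctan2(-ey[0],ey[1]);print("c",c,"yaw",np.degrees(yaw), np.linalg.norm(cs[0]-cs[1]),np.linalg.norm(cs[1]-cs[2]))
def w(x,y,z): return c*[1,1,0]+R.from_euler("z",yaw).apply([x,y,z])
for k in(1.5,.5,-.5,-1.5): 
  p=w(.055,.105*k,.18);print("flask",p,proj("top",p),proj("side",p))
p=w(-.082,.13,.075);print("button",p,proj("top",p),proj("side",p))
print("mouth by side",at("side",259,237.5,.18))
a=cv2.imread("pics/top0.png")[175:305,180:380];b=cv2.imread("pics/side0.png")[225:295,235:345]
a=cv2.resize(a,(800,520),interpolation=3);cv2.imwrite("pics/ca.png",a)
cv2.imwrite("pics/cb.png",cv2.resize(b,None,fx=7,fy=7,interpolation=3))
E
```

```text
button tri [0.4518802  0.11451915 0.06947468] [0.45148439 0.11374027 0.075     ] [0.45142003 0.11818464 0.075     ]
corners [[ 0.633  0.233  0.06 ]
 [ 0.701 -0.198  0.06 ]
 [ 0.472 -0.234  0.06 ]
 [ 0.398  0.191  0.06 ]]
c [ 0.55113636 -0.00158559  0.06      ] yaw 9.447748173553924 0.43645872766336125 0.23219800074407623
flask [0.57953701 0.16280618 0.18      ] (np.float64(210.5135026389288), np.float64(224.2138282269607)) (np.float64(262.8921235417128), np.float64(239.36357875415635))
flask [0.59677255 0.05923043 0.18      ] (np.float64(254.85659329935464), np.float64(216.88505226410555)) (np.float64(278.5424341876981), np.float64(204.2828665050622))
flask [ 0.6140081  -0.04434532  0.18      ] (np.float64(298.99797010995525), np.float64(209.589614428836)) (np.float64(292.64052828673204), np.float64(172.6815012966515))
flask [ 0.63124365 -0.14792107  0.18      ] (np.float64(342.93900632218856), np.float64(202.3272877578951)) (np.float64(305.406421189127), np.float64(144.06631111660533))
button [0.44890939 0.11319091 0.075     ] (np.float64(235.2086327840831), np.float64(277.5209128683814)) (np.float64(323.91706660171235), np.float64(272.8152474410232))
mouth by side [0.58946068 0.16246495 0.18      ]
```

View pics/ca.png

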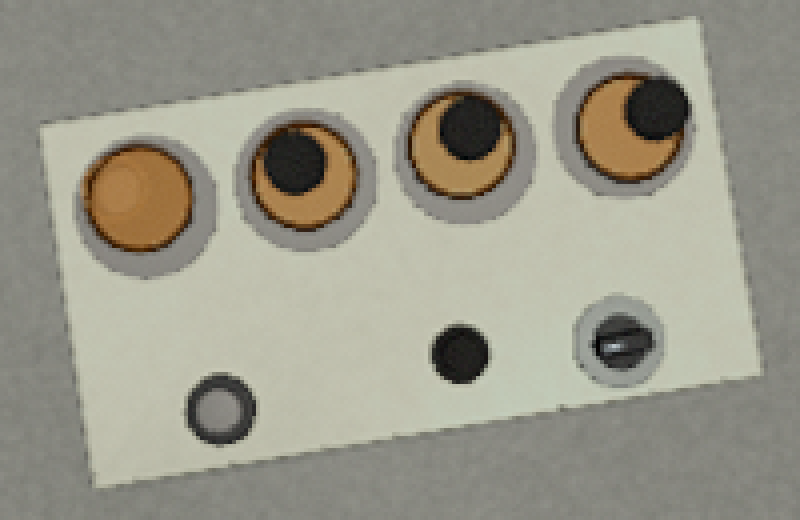

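View pics/cb.png

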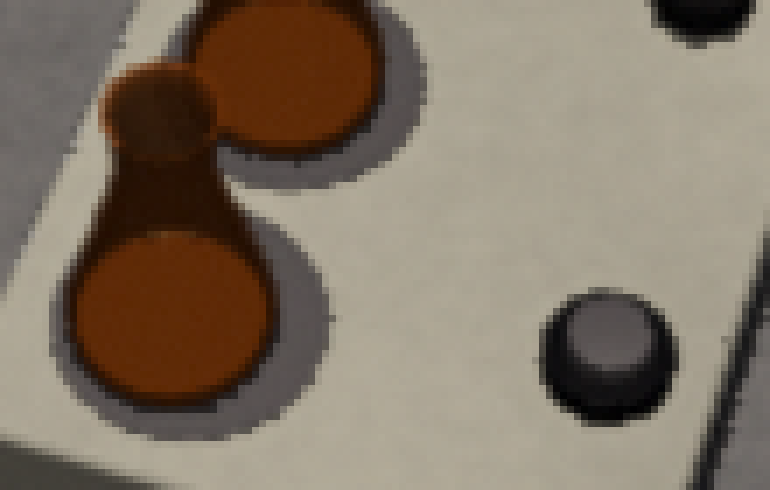

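The top crop shows the button's grey face at (234.8,277) and a faint mouth ring near (209.5,222). The side crop shows the button face at (321.9,272.6) and the open rim ellipse centred at about (257.9,240.9).

Run:
```python
from h import *
print("button",tri(("top",234.8,277),("side",321.9,272.6)),at("top",234.8,277,.078),at("side",321.9,272.6,.078))
print("mouth",tri(("top",209.5,222),("side",257.9,240.9)),at("top",209.5,222,.18),at("side",257.9,240.9,.18))
print("base",at("top",180+138/4,175+198/4,.062),at("side",235+170/7,225+317/7,.062))
print(R.from_euler("xyz",bot.sense()["orientation"],degrees=True).as_matrix().round(3), bot.camera_model("wrist"))
```

```text
button [0.45168091 0.1147415  0.07577564] [0.45041851 0.11397853 0.078     ] [0.45258785 0.11669547 0.078     ]
mouth [0.5871507  0.16704593 0.17399293] [0.58471859 0.1652339  0.18      ] [0.58703614 0.17153013 0.18      ]
base [0.5843633  0.16894259 0.062     ] [0.58764615 0.17067873 0.062     ]
[[-0.961  0.278  0.   ]
 [ 0.278  0.961  0.   ]
 [-0.     0.    -1.   ]] {'fx': 325.19226210127806, 'fy': 325.19226210127806, 'cx': 277.1419877255977, 'cy': 216.10511097574997, 'tool_from_camera': array([[-3.37834511e-04,  9.62799065e-01,  2.70218145e-01,
         6.93555614e-02],
       [ 9.99999914e-01,  3.89903502e-04, -1.39014519e-04,
        -5.92108870e-04],
       [-2.39202050e-04,  2.70218075e-01, -9.62799114e-01,
        -1.25339002e-01],
       [ 0.00000000e+00,  0.00000000e+00,  0.00000000e+00,
         1.00000000e+00]])}
```

Emit:
send_rows([
  [-0.61,-0.51,0,0,0,0,-1],
  [-0.61,-0.51,0,0,0,0,-1],
  [-0.61,-0.51,0,0,0,0,-1],
  [-0.61,-0.51,0,0,0,0,-1],
  [-0.61,-0.51,0,0,0,0,-1],
  [-0.61,-0.51,0,0,0,0,-1],
  [-0.61,-0.51,0,0,0,0,-1],
  [-0.61,-0.51,0,0,0,0,-1],
], newtons=20)

```text
clock: 1.9
position: [0.3739, 0.2344, 0.2486]
orientation: [180.0, 0.0, 163.9]
contact_force: [0.4, 0.5, 0.1]
finger_gap: 0.0001
finger_force: 0.0
```

Emit:
send_rows([
  [-0.61,-0.51,0,0,0,0,-1],
  [-0.61,-0.51,0,0,0,0,-1],
  [-0.61,-0.51,0,0,0,0,-1],
  [0,0,0.5,0,0,0,-1],
  [0,0,0.5,0,0,0,-1],
  [0,0,0,0,0,0,-1],
  [0,0,0,0,0,0,-1],
])

```text
clock: 2.78
position: [0.4537, 0.1172, 0.1893]
orientation: [180.0, 0.1, 163.9]
contact_force: [0.0, 0.9, -0.4]
finger_gap: 0.0
finger_force: 0.0
```

```bash
cat >> h.py <<'E'
def pose():
    s=bot.sense(); return np.array(s["position"]),R.from_euler("xyz",s["orientation"],degrees=True)
def wat(u,v,z,P):
    m=bot.camera_model("wrist");p,r=P;a=np.array([u-m["cx"],v-m["cy"]]);q=np.linalg.norm(a);t=q/m["fx"]
    d=np.array([np.sin(t)*a[0]/q,-np.sin(t)*a[1]/q,-np.cos(t)]);T=np.array(m["tool_from_camera"])
    o=p+r.apply(T[:3,3]);d=r.apply(T[:3,:3]@d);return o+d*(z-o[2])/d[2]
def rows(dst):
    p,r=pose();return (r.inv().apply(np.array(dst)-p)/.06).round(2)
E
python3 - <<'E'
from h import *
P=pose();print(P[0],P[1].as_euler("xyz",degrees=True),bot.sense()["finger_gap"],bot.sense()["clock"])
im=bot.capture("wrist");cv2.imwrite("pics/w1.png",im[:,:,::-1])
for n in("stop_button_top","flask_open"):
  for b in bot.boxes_of("wrist",n):
    x,y,w,h=b["box"];print(n,np.round(b["box"]),round(b["p"],2),wat(x+w/2,y+h/2,.077 if n[0]=="s" else .18,P))
E
```

```text
[0.45370288 0.11719207 0.18934814] [1.79969922e+02 8.59344464e-02 1.63867865e+02] 2.250104200792088e-05 2.775
stop_button_top [252. 198.  41.  40.] 0.73 [0.45157638 0.1130974  0.077     ]
flask_open [453. 226. 104.  93.] 0.85 [0.48976738 0.23796984 0.18      ]
flask_open [427. 140. 116.  80.] 0.79 [0.43376722 0.22772543 0.18      ]
flask_open [104. 275.  42.  45.] 0.68 [0.44338077 0.03828548 0.18      ]
flask_open [365. 296.  35.  57.] 0.59 [0.49432419 0.16121574 0.18      ]
```

View pics/w1.png

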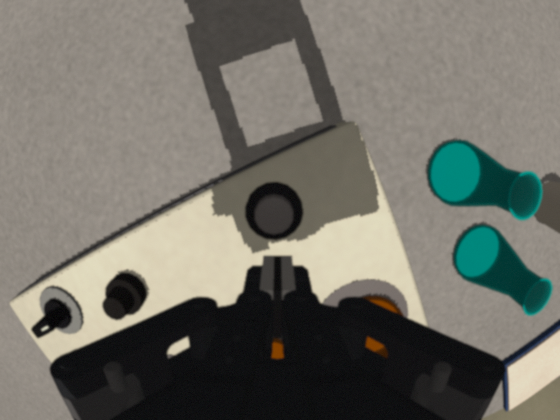

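The wrist view shows the closed fingers just beside the button, whose centre is at (274,214). That puts it at about (0.4515,0.114), which agrees with the other cameras. I'll descend and press in small steps, watching the force.

Emit:
send_rows([
  [0.02,-0.06,0.4,0,0,0,-1],
  [0,0,0.4,0,0,0,-1],
  [0,0,0.4,0,0,0,-1],
  [0,0,0.2,0,0,0,-1],
  [0,0,0,0,0,0,-1],
  [0,0,0,0,0,0,-1],
])

```text
clock: 3.68
position: [0.4519, 0.114, 0.1054]
orientation: [180.0, 0.1, 163.9]
contact_force: [-0.4, -0.3, 0.6]
finger_gap: 0.0001
finger_force: 0.0
```

Emit:
send_rows([
  [0,0,0.05,0,0,0,-1],
  [0,0,0.05,0,0,0,-1],
  [0,0,0,0,0,0,-1],
])

```text
clock: 4.05
position: [0.4512, 0.1139, 0.0985]
orientation: [180.0, 0.0, 163.8]
contact_force: [0.5, -0.2, 1.0]
finger_gap: 0.0003
finger_force: 0.6
```

Emit:
send_rows([
  [0,0,0.05,0,0,0,-1],
  [0,0,0,0,0,0,-1],
])

```text
clock: 4.3
position: [0.4513, 0.1139, 0.0955]
orientation: [180.0, 0.0, 163.9]
contact_force: [0.2, 0.7, 2.8]
finger_gap: 0.0
finger_force: 1.3
```

Emit:
send_rows([
  [0,0,0.05,0,0,0,-1],
  [0,0,0,0,0,0,-1],
])

```text
clock: 4.55
position: [0.4513, 0.1139, 0.093]
orientation: [180.0, 0.0, 163.9]
contact_force: [-1.8, -0.7, 8.1]
finger_gap: -0.0001
finger_force: 3.7
```

Emit:
send_rows([
  [0,0,0.04,0,0,0,-1],
  [0,0,0,0,0,0,-1],
])

```text
clock: 4.8
position: [0.4515, 0.114, 0.0927]
orientation: [-180.0, 0.0, 163.9]
contact_force: [-7.9, -0.1, 23.1]
finger_gap: 0.0002
finger_force: 11.6
```

The button has bottomed out: about 6 mm of travel, then a hard stop at 23 N. I'll raise the hand.

Emit:
send_rows([
  [0,0,-0.2,0,0,0,-1],
  [0,0,-0.4,0,0,0,-1],
  [0,0,-0.6,0,0,0,-1],
  [0,0,-0.6,0,0,0,-1],
  [0,0,-0.6,0,0,0,-1],
  [0,0,-0.6,0,0,0,-1],
  [0,0,0,0,0,0,-1],
  [0,0,0,0,0,0,-1],
])

```text
clock: 5.8
position: [0.45, 0.1139, 0.2686]
orientation: [-180.0, -0.1, 163.9]
contact_force: [-0.7, 0.3, -1.0]
finger_gap: 0.0
finger_force: 0.0
```

Run:
```python
from h import *
P=pose();print(P[0],bot.sense()["contact_force"])
im=bot.capture("wrist");cv2.imwrite("pics/w2.png",im[:,:,::-1])
for n in("stop_button_top","flask_open"):
  for b in bot.boxes_of("wrist",n):
    x,y,w,h=b["box"];print(n,np.round(b["box"]),round(b["p"],2),wat(x+w/2,y+h/2,.077 if n[0]=="s" else .18,P))
print(rows([.586,.168,P[0][2]]))
```

```text
[0.45000242 0.11387673 0.26858543] [-0.70395902  0.26283763 -1.04482986]
stop_button_top [261. 183.  32.  29.] 0.95 [0.45023728 0.11305132 0.077     ]
stop_button_top [500. 176.  60.  53.] 0.6 [0.54001655 0.4199066  0.077     ]
flask_open [329. 263.  58.  94.] 0.79 [0.53169844 0.15558092 0.18      ]
flask_open [429. 212.  87.  72.] 0.76 [0.51015264 0.25967142 0.18      ]
flask_open [402. 136.  92.  64.] 0.68 [0.44025154 0.24519654 0.18      ]
[-1.93  1.5  -0.02]
```

Emit:
send_rows([
  [-0.48,0.38,0,0,0,0,-1],
  [-0.48,0.38,0,0,0,0,-1],
  [-0.48,0.37,0,0,0,0,-1],
  [-0.49,0.37,0,0,0,0,-1],
  [0,0,0,0,0,0,-1],
  [0,0,0,0,0,0,-1],
])

```text
clock: 6.7
position: [0.5861, 0.168, 0.2683]
orientation: [-179.9, -0.2, 163.9]
contact_force: [-0.3, 0.6, 0.3]
finger_gap: -0.0001
finger_force: 0.0
```

Run:
```python
from h import *
P=pose();print(P[0],P[1].as_euler("xyz",degrees=True))
im=bot.capture("wrist");cv2.imwrite("pics/w3.png",im[:,:,::-1])
for b in bot.boxes_of("wrist","flask_open"):
    x,y,w,h=b["box"];print(np.round(b["box"]),round(b["p"],2),wat(x+w/2,y+h/2,.18,P))
im=bot.capture("top");cv2.imwrite("pics/t3.png",im[:,:,::-1])
```

```text
[0.58611542 0.167951   0.26834238] [-1.79915653e+02 -1.71598322e-01  1.63859187e+02]
[337.  28.  82.  70.] 0.84 [0.49387572 0.26429117 0.18      ]
[244. 160.  69.  94.] 0.73 [0.57085295 0.17229127 0.18      ]
[374. 119.  90.  58.] 0.58 [0.55706627 0.27855528 0.18      ]
[  2. 181.  36.  36.] 0.38 [ 0.50061036 -0.03711385  0.18      ]
```

View pics/w3.png

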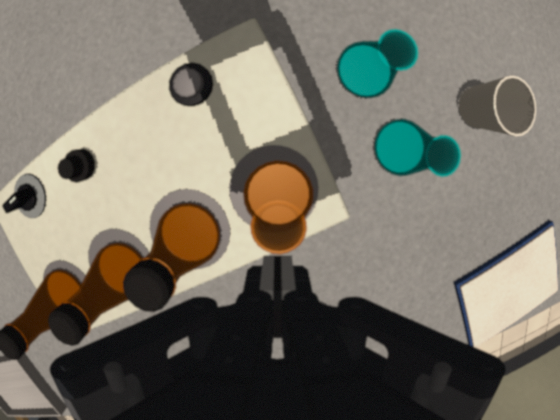

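The view shows the open flask in line below the fingertips. Its mouth ring spans about x 250–306 and y 201–253, so it is centred at (278,227).

Run:
```python
from h import *
P=pose();m=wat(278,227,.18,P);print(m,wat(250,227,.18,P),wat(306,227,.18,P),wat(278,201,.18,P),wat(278,253,.18,P))
print(wat(278,192,.062,P)); g=(m+[.586,.168,.18])/2;print(rows([g[0],g[1],.18+.019+.017]))
```

```text
[0.58506356 0.16822179 0.18      ] [0.579658   0.14951591 0.18      ] [0.59050924 0.1869249  0.18      ] [0.56729634 0.17336161 0.18      ] [0.60375583 0.16281708 0.18      ]
[0.58422763 0.16876189 0.062     ]
[0.01 0.   0.9 ]
```

The measured rim width is 39 mm, so the estimate holds. I'll descend to about 2 cm above the mouth and hold there.

Emit:
send_rows([
  [0.01,0,0.3,0,0,0,-1],
  [0,0,0.3,0,0,0,-1],
  [0,0,0.2,0,0,0,-1],
  [0,0,0.08,0,0,0,-1],
  [0,0,0,0,0,0,-1],
  [0,0,0,0,0,0,-1],
  [0,0,0,0,0,0,-1],
  [0,0,0,0,0,0,-1],
])

```text
clock: 7.85
position: [0.5868, 0.1684, 0.2176]
orientation: [180.0, 0.0, 163.9]
contact_force: [-0.7, -0.1, -0.5]
finger_gap: 0.0004
finger_force: 0.0
```

Emit:
send_rows([
  [0,0,0,0,0,0,-1],
  [0,0,0,0,0,0,-1],
  [0,0,0,0,0,0,-1],
  [0,0,0,0,0,0,-1],
  [0,0,0,0,0,0,-1],
  [0,0,0,0,0,0,-1],
  [0,0,0,0,0,0,-1],
  [0,0,0,0,0,0,-1],
])

```text
clock: 8.85
position: [0.5865, 0.1683, 0.2171]
orientation: [-180.0, -0.0, 163.9]
contact_force: [0.1, 0.1, -0.3]
finger_gap: 0.0001
finger_force: 0.0
```

Run:
```python
from h import *
for c in("side","wrist"): im=bot.capture(c);cv2.imwrite(f"pics/{c}4.png",im[:,:,::-1])
a=cv2.imread("pics/side4.png")[160:300,200:340];b=cv2.imread("pics/wrist4.png")[140:280,207:347]
cv2.imwrite("pics/c4.png",cv2.resize(np.hstack([a,b]),(800,400),interpolation=2))
```

```text
(no output)
```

View pics/c4.png

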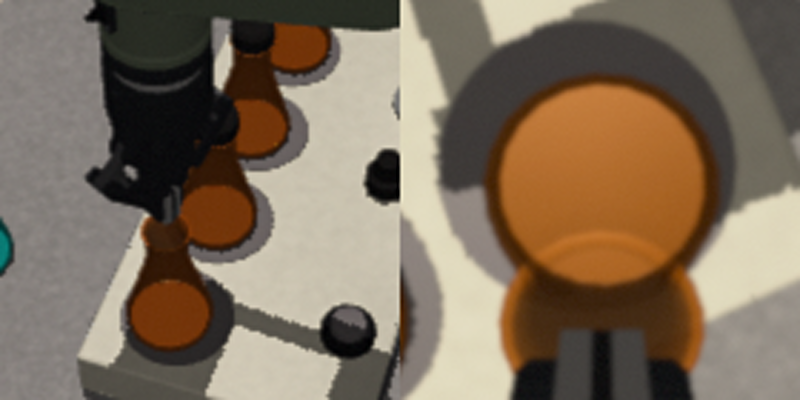

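The crops show the fingertips just above the open flask's mouth, centred sideways on the ring (x 503–702 in the wrist crop), with a visible gap in the side view. The button is back up. I'll check the fore-aft offset.

Run:
```python
from h import *
P=pose();print(P[0],[wat(277.7,v,.18,P)[:2].round(4) for v in(220.5,250,253,256)])
```

```text
[0.58655986 0.16834579 0.21709915] [array([0.5659, 0.174 ]), array([0.5818, 0.1694]), array([0.5835, 0.169 ]), array([0.5852, 0.1685])]
```

The offset is about 1.5 mm, which is good. I'll hold longer, then raise the hand.

Emit:
send_rows([
  [0.02,0,0,0,0,0,-1],
  [0,0,0,0,0,0,-1],
  [0,0,0,0,0,0,-1],
  [0,0,0,0,0,0,-1],
  [0,0,0,0,0,0,-1],
  [0,0,0,0,0,0,-1],
  [0,0,0,0,0,0,-1],
  [0,0,0,0,0,0,-1],
])

```text
clock: 9.95
position: [0.5854, 0.1687, 0.2171]
orientation: [-180.0, 0.0, 163.9]
contact_force: [-0.1, 0.5, 0.4]
finger_gap: -0.0003
finger_force: 0.0
```

Emit:
send_rows([
  [0,0,0,0,0,0,-1],
  [0,0,0,0,0,0,-1],
  [0,0,0,0,0,0,-1],
  [0,0,0,0,0,0,-1],
  [0,0,0,0,0,0,-1],
  [0,0,0,0,0,0,-1],
  [0,0,0,0,0,0,-1],
  [0,0,0,0,0,0,-1],
])

```text
clock: 10.95
position: [0.5854, 0.1687, 0.2171]
orientation: [-180.0, 0.0, 163.9]
contact_force: [-0.1, 0.8, -0.3]
finger_gap: -0.0001
finger_force: 0.0
```

Emit:
send_rows([
  [0,0,-0.3,0,0,0,-1],
  [0,0,-0.6,0,0,0,-1],
  [0,0,-0.6,0,0,0,-1],
  [0,0,-0.6,0,0,0,-1],
  [0,0,-0.6,0,0,0,-1],
  [0,0,-0.6,0,0,0,-1],
  [0,0,0,0,0,0,-1],
  [0,0,0,0,0,0,-1],
])

```text
clock: 11.95
position: [0.5852, 0.1686, 0.4153]
orientation: [180.0, 0.0, 163.9]
contact_force: [-0.3, 0.1, -0.9]
finger_gap: -0.0002
finger_force: 0.0
```

Fingertips are now at about z = 0.398, 22 cm above the mouth.

```bash
python3 -c "
from rig import bot
print(bot.close_job())"
```

```text
the job is handed in; nothing more can be done
None
```

I pressed the stop button right down and it came back up. I then pointed at the open flask, at the robot's-left end of the row, from about 2 cm above its mouth for over 3 s, raised the hand about 22 cm above the mouth, and handed the job in at about 12 s of robot time; the judge's verdict was not shown.

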